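Snap the orange cover home on the steam trap monitor

TASK

The steam trap monitor with the orange three-cornered cover has just had a new battery and its cover is only resting on its clips. Press the orange cover down corner by corner, one corner first and then the others, until all three clips click and the cover sits flush on its housing all round. Leave the closed monitor with the white cover alone.

Things in the scene. Friction and masses are not known exactly. Their poses are not given: they have to be found in the camera images.
- cover: Orange three-cornered plate, 8 mm thick, 101 x 110 mm. Origin: centre of its underside, z up. Black 21 mm press dots lie 43 mm from the origin at 0, 120 and -120 deg from +x, each over a clip. At the start it rests level, 9 mm above the housing rim. At some 10 N on a dot that corner clicks, drops 9 mm to the rim and stays; the plate tilts up to 8 deg. At the middle it needs thrice the force.
- housing: Grey housing under the orange cover, same outline, fixed to the counter. Origin: centre of its underside, on the counter; axes as the cover's (cable gland on its -x side). Rim at 45 mm, so when home the cover's origin is 45 mm and its top 53 mm above this origin.
- closed_unit: A second monitor with the same grey housing and a white cover that is home already (top 53 mm above the counter). Fixed to the counter; origin: centre of its underside. Not part of the job: leave it alone.
Things that resemble listed ones, but are neither listed nor needed, are in the scene too. Leave any pink look-alike of the housing alone.

How it is judged:
By the outcome, as a careful person would: the job done as asked, in the order asked, and still so for the second after the job is handed in, with the robot touching nothing.
It also fails if it takes over 40 s, if anything falls off the work surface, if the arm or the gripper's body presses on something with over 40 N, if the wrist force passes 120 N, or if a joint passes its speed limit or range.

ROBOT

A 6-joint arm with a two-finger parallel gripper is mounted at the origin on the work surface. World frame = base frame: x ahead of the robot, y to its left, z up, the work surface at z = 0. Lengths are in m, angles in rad, forces in N, time in s.
With the tool pointing down it reaches from about 0.35 to 0.975 m from the base axis. Payload 4.9 kg.
Tool frame: the origin (TCP) lies midway between the tips of the shut fingers; the grasp point (between the pads) lies 19 mm behind it; z points along the fingers, y is the line along which they close (so a half turn about z gives the same grasp; the last joint's range is limited). The gripper opens to 85 mm and grips with 20 to 120 N. Pads are 22 mm wide; open, the fingers measure 114 mm over their backs; the gripper's body (76 mm by 85 mm) begins 54 mm behind the grasp point. The pads swing forward as they close: fully open they stand 13 mm farther back than shut.
Start: joints at [-1.385, 0.053, 1.613, -0, 1.476, -0.119], TCP at [0.188, -0.596, 0.231] pointing down, gripper open.
Joint ranges: [-3.01, 3.01], [-1.01, 2.22], [0.06, 2.58], [-1.02, 4.17], [0.09, 2.62], [-3.14, 3.14]. Speed limits (rad/s): [2.57, 2.57, 3.14, 3.14, 3.14, 3.14].

INTERFACE

Orientations are given as a unit quaternion [w, x, y, z].
In Python, from plant import * gives the robot as it stands.
- The arm moves only by the tool jog_arm, never from a script. Its argument "targets" is a list of rows, each a list of 3 entries, a list of its own where there are three numbers: the shift along the tool's x, y, z in units of 25 mm (1.0 is 25 mm), then the turn, a rotation vector about the tool's x, y, z in units of 8 degrees (1.0 is 8 degrees), then the opening in per cent of the stroke, from 0 (shut) to 100 (fully open). A call has 1 to 8 rows; each row is the pose to reach, as a shift and turn from the pose commanded when the call began, along the tool's axes at that moment; what a row does not reach only later rows make up. A row lasts 1/8 s, in which the tool goes at most 62.5 mm and 10.7 degrees, less where a joint would pass 70% of its speed; a pose out of reach is approached as far as the arm can. A call with a gripper value outside its range is refused whole. The fingers move at their own pace and stop on an object; the grip force is fixed at half the most. Time passes only in rows, so rows that repeat a pose let the fingers close. It gives the time, the measured TCP pose, the force, the opening and the grip force at its end, in the units of the state.
- state(): the state, without advancing time (a new reading comes with each control period).
- grab_frame(name): name is "side" or "top"; returns (picture, depth): 384x512x3 uint8, red, green, blue; 384x512 float32, m along the optical axis (not along the pixel's ray), 0 where there is no reading.
- camera_params(name): a dict with "fovy" (degrees; the focal length in pixels is half the picture's height over the tangent of half this angle, whatever the lens; pixels are square), "cx", "cy" (the principal point, pixels), "rvec" (rotation vector, rad) and "tvec" (3), from world to camera coordinates, as OpenCV has them. Camera axes: x right, y down, z forward; pixel columns grow to the right and rows downward; lengths in m; the calibration is good to about 2 mm. A picture is of the moment at which its call begins. camera_params takes no time and is no camera call.
- job_done(): hands the job in; it is judged then, once.
The state is a dict: "time": time; "joint_pos": joint angles; "joint_vel": joint speeds; "joint_efforts": joint torques, N m; "tool_pos": TCP position; "tool_rot": TCP orientation; "contact_force": force on the tool from outside, world axes, zero at the start; "ft_torque": the same for the moment, N m; "gripper_width": opening from 0.0 (shut) to 1.0 (fully open); "grasp_force": force on a finger pad.
Only numpy, scipy, OpenCV 4.12 (cv2) and the standard library are available. Lean on these libraries where they do the work, as an engineer would, in place of code of your own. Each camera call takes 0.05 s, during which the arm holds its last target. There are 200 camera calls.

## Working session

There is one attempt and no reset: what is moved stays moved. The work goes in short steps, Python scripts to look and compute and a tool call to move; the robot and the scene stay as the last step left them, time stands still between calls to the robot, and variables do not carry over. Pictures are saved under pics/ and viewed, at most 10 in all, crops included, and the job is handed in when it is done.

Besides the shell and the picture viewer there is one more tool, called after "Request:" in YAML: its name, and indented under it one key for each argument. jog_arm: Moves the arm, as the interface text tells. Its arguments: {"type":"object","properties":{"targets":{"type":"array"}},"required":["targets"]}

```bash
mkdir -p pics
python3 - <<'E'
from plant import *
import cv2,numpy as np
for n in("top","side"):
    p,d=grab_frame(n); np.savez(n,p=p,d=d); cv2.imwrite(f"pics/{n}0.png",cv2.cvtColor(p,cv2.COLOR_RGB2BGR)); print(camera_params(n))
print(state())
E
```

```text
{'fovy': 49.725000045918286, 'cx': 257.9607305678283, 'cy': 189.3602100080578, 'rvec': array([ 2.16593381, -2.1758499 ,  0.08843118]), 'tvec': array([0.00858645, 0.53254371, 0.92007809])}
{'fovy': 48.52964155157357, 'cx': 255.41381727723356, 'cy': 191.71750776642813, 'rvec': array([ 2.0147023 , -0.80057517,  0.47367059]), 'tvec': array([-0.36418126,  0.23408758,  0.57120752])}
{'time': 0.1, 'joint_pos': array([-1.38498652e+00,  5.32913676e-02,  1.61415972e+00,  2.62454187e-06,
        1.47602693e+00, -1.19032343e-01]), 'joint_vel': array([-0.00108519, -0.00027485, -0.0027326 , -0.00093614, -0.00193734,
       -0.00081962]), 'joint_efforts': array([ 9.57712982e-04, -3.94904673e+01, -3.71361279e+01, -6.49579351e-05,
        3.91241920e-03, -1.02944307e-05]), 'tool_pos': array([ 0.1874645 , -0.59562343,  0.23018384]), 'tool_rot': array([-9.42198911e-04,  9.88405960e-01,  1.51831388e-01, -3.01635272e-05]), 'contact_force': array([-0.22098255,  0.29067319, -0.1268262 ]), 'ft_torque': array([0.01357008, 0.00274044, 0.00609337]), 'grasp_force': 0.0, 'gripper_width': 0.9986881261700233}
```

View pics/top0.png

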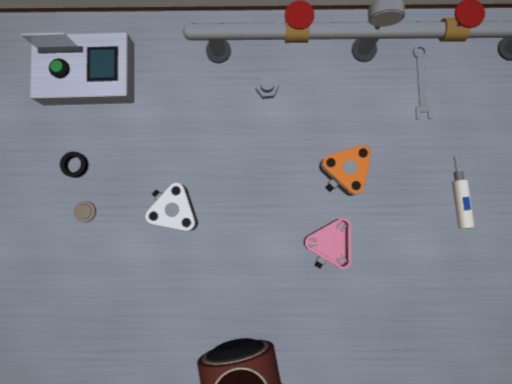

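View pics/side0.png

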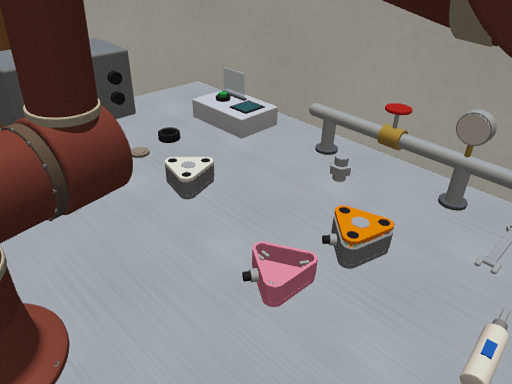

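The top view shows three candidates: the orange cover at (349,169), with dots near (331,163), (363,153) and (351,187); the pink open look-alike at (330,243); and the white closed unit at (172,208). I choose the orange one and check it in a crop.

```bash
cat > h.py <<'E'
import cv2,numpy as np
from plant import *
def ray(n,uv,z=None,d=None):
    c=camera_params(n);f=192/np.tan(np.radians(c['fovy']/2));R=cv2.Rodrigues(np.array(c['rvec']))[0];t=np.array(c['tvec'])
    r=np.array([(uv[0]-c['cx'])/f,(uv[1]-c['cy'])/f,1]);o=-R.T@t;w=R.T@r
    return o+w*(d if z is None else (z-o[2])/w[2])
E
python3 - <<'E'
from h import *
for n,(a,b,c,e) in dict(top=(315,390,135,205),side=(310,405,195,275)).items():
    z=np.load(n+'.npz');im=cv2.cvtColor(z['p'],cv2.COLOR_RGB2BGR)[c:e,a:b]
    cv2.imwrite(f'pics/{n}_crop.png',cv2.resize(im,None,fx=7,fy=7,interpolation=cv2.INTER_CUBIC))
z=np.load('top.npz');p,d=z['p'].astype(int),z['d']
m=(p.max(2)<60).astype(np.uint8);m[:135]=0;m[205:]=0;m[:,:315]=0;m[:,390:]=0
k,_,s,c=cv2.connectedComponentsWithStats(m)
for i in range(1,k):
    if s[i,4]>20:
        u=c[i];D=np.median(d[int(u[1])-1:int(u[1])+2,int(u[0])-1:int(u[0])+2]);print(u.round(1),s[i,4],ray('top',u,z=.062).round(4),ray('top',u,d=D).round(4))
E
```

```text
[362.8 152.3] 43 [ 0.6098 -0.2252  0.062 ] [ 0.6099 -0.2254  0.0612]
[330.4 162. ] 43 [ 0.5886 -0.1536  0.062 ] [ 0.5887 -0.1537  0.0614]
[325.3 172.8] 38 [ 0.5648 -0.1418  0.062 ] [ 0.5685 -0.1463  0.0332]
[355.8 185. ] 41 [ 0.5376 -0.2078  0.062 ] [ 0.5378 -0.2082  0.0604]
[329.2 187.2] 28 [ 0.5331 -0.1499  0.062 ] [ 0.5363 -0.1554  0.0279]
[343.4 189.5] 32 [ 0.5278 -0.1806  0.062 ] [ 0.5306 -0.1868  0.0308]
```

View pics/top_crop.png

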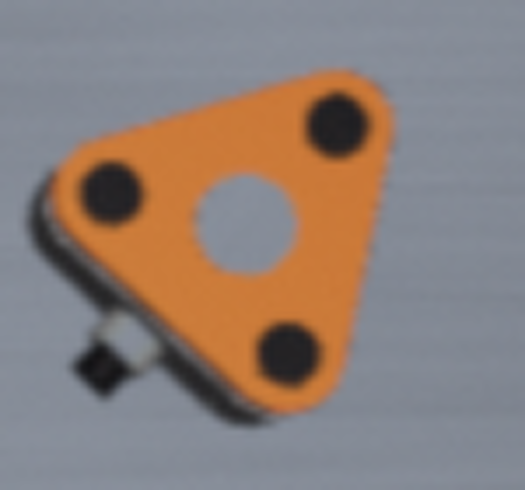

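The crop shows an orange plate with three black dots and a hole, and the gland at lower left. The dot spacing measures 74.3–74.8 mm against an expected 74.5, and the height is about 61 mm, so it fits. I move above dot B (0.589, -0.154) with the gripper shut.

Request:
jog_arm:
  targets:
    - [[5, -3, 0], [0, 0, 0], 0]
    - [[10, -6, 0], [0, 0, 0], 0]
    - [[20.6, -12, 3], [0, 0, 0], 0]
    - [[20.6, -12, 3], [0, 0, 0], 0]
    - [[20.6, -12, 3], [0, 0, 0], 0]
    - [[20.6, -12, 3], [0, 0, 0], 0]
    - [[20.6, -12, 3], [0, 0, 0], 0]
    - [[20.6, -12, 3], [0, 0, 0], 0]

```text
time: 1.1
tool_pos: [0.5216, -0.2278, 0.1717]
tool_rot: [-0.0, 0.988, 0.152, -0.0]
contact_force: [0.3, -0.8, 1.2]
gripper_width: -0.002
grasp_force: 0.0
```

Request:
jog_arm:
  targets:
    - [[0, 0, 0], [0, 0, 0], 0]
    - [[0, 0, 0], [0, 0, 0], 0]

```text
time: 1.35
tool_pos: [0.5205, -0.2295, 0.1719]
tool_rot: [-0.0, 0.988, 0.152, -0.001]
contact_force: [-0.3, -0.6, 0.1]
gripper_width: 0.003
grasp_force: 0.0
```

Request:
jog_arm:
  targets:
    - [[1.8, -1.0, 1.5], [0, 0, 0], 0]
    - [[3.52, -2.06, 3.4], [0, 0, 0], 0]
    - [[3.52, -2.06, 3.4], [0, 0, 0], 0]
    - [[3.52, -2.06, 3.4], [0, 0, 0], 0]
    - [[3.52, -2.06, 3.4], [0, 0, 0], 0]

```text
time: 1.98
tool_pos: [0.5897, -0.1561, 0.0894]
tool_rot: [0.001, 0.989, 0.151, 0.001]
contact_force: [-0.2, 0.6, 0.5]
gripper_width: 0.002
grasp_force: 0.0
```

Run:
```python
from h import *
p,d=grab_frame('side');cv2.imwrite('pics/s1.png',cv2.resize(cv2.cvtColor(p,cv2.COLOR_RGB2BGR)[170:280,290:420],None,fx=5,fy=5,interpolation=cv2.INTER_CUBIC))
print(state()['tool_pos'],state()['contact_force'])
c=camera_params('side');f=192/np.tan(np.radians(c['fovy']/2));K=np.array([[f,0,c['cx']],[0,f,c['cy']],[0,0,1]])
q=cv2.projectPoints(np.array([[.61,-.225,.062],[.5885,-.1537,.062],[.5377,-.208,.062],state()['tool_pos']]),c['rvec'],c['tvec'],K,None)[0][:,0]
print((q-[290,170])*5)
```

```text
[ 0.58979725 -0.15601685  0.08952561] [ 0.28483443 -0.02542623  0.6637595 ]
[[469.7021282  257.71646189]
 [272.10849088 197.34254138]
 [313.94540825 319.34994522]
 [289.41752692 136.87560104]]
```

View pics/s1.png

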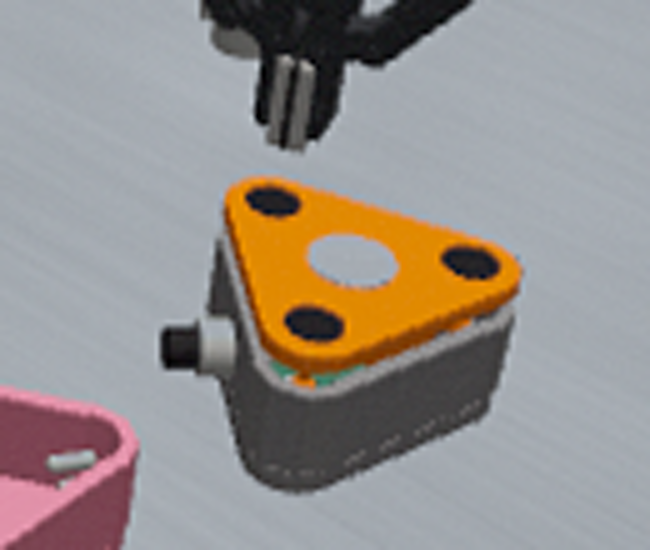

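The side view shows the dots within about 1 px of where I projected them: (273,202), (470,263) and (314,324) in the crop. The shut fingertip at (290,145) is above dot B, so I press.

Request:
jog_arm:
  targets:
    - [[-0.02, -0.08, 0.6], [0, 0, 0], 0]
    - [[-0.02, -0.08, 0.9], [0, 0, 0], 0]
    - [[-0.02, -0.08, 1.0], [0, 0, 0], 0]
    - [[-0.02, -0.08, 1.1], [0, 0, 0], 0]
    - [[-0.02, -0.08, 1.14], [0, 0, 0], 0]
    - [[-0.02, -0.08, 1.18], [0, 0, 0], 0]

```text
time: 2.78
tool_pos: [0.5887, -0.1519, 0.059]
tool_rot: [-0.0, 0.988, 0.152, 0.0]
contact_force: [-1.8, 3.4, 4.8]
gripper_width: -0.002
grasp_force: 2.4
```

Request:
jog_arm:
  targets:
    - [[0, 0, 0.1], [0, 0, 0], 0]
    - [[0, 0, 0.2], [0, 0, 0], 0]
    - [[0, 0, 0.2], [0, 0, 0], 0]

```text
time: 3.15
tool_pos: [0.589, -0.1525, 0.0552]
tool_rot: [0.0, 0.988, 0.152, 0.0]
contact_force: [-4.7, 3.0, 12.6]
gripper_width: 0.001
grasp_force: 6.1
```

Request:
jog_arm:
  targets:
    - [[0, 0, 0.06], [0, 0, 0], 0]
    - [[0, 0, 0.12], [0, 0, 0], 0]
    - [[0, 0, 0.12], [0, 0, 0], 0]

```text
time: 3.52
tool_pos: [0.5892, -0.1526, 0.0548]
tool_rot: [0.0, 0.988, 0.152, 0.0]
contact_force: [-11.9, 5.4, 25.3]
gripper_width: -0.003
grasp_force: 12.4
```

Stiff at 54.8 mm (53 mm plus the tilted inner edge), so this corner is home. I lift, go above A and look.

Request:
jog_arm:
  targets:
    - [[0, 0, -0.8], [0, 0, 0], 0]
    - [[0, 0, -1.5], [0, 0, 0], 0]
    - [[-0.08, 1.5, -1.5], [0, 0, 0], 0]
    - [[-0.08, 3.02, -1.5], [0, 0, 0], 0]
    - [[-0.08, 3.02, -1.5], [0, 0, 0], 0]
    - [[-0.08, 3.02, -1.5], [0, 0, 0], 0]

```text
time: 4.28
tool_pos: [0.6086, -0.2247, 0.087]
tool_rot: [-0.0, 0.988, 0.152, -0.0]
contact_force: [0.6, 0.5, -0.4]
gripper_width: 0.004
grasp_force: 0.0
```

Run:
```python
from h import *
p,d=grab_frame('side');cv2.imwrite('pics/s2.png',cv2.resize(cv2.cvtColor(p,cv2.COLOR_RGB2BGR)[170:280,290:420],None,fx=5,fy=5,interpolation=cv2.INTER_CUBIC))
print(state()['tool_pos'],state()['contact_force'])
```

```text
[ 0.60851089 -0.22421474  0.08698239] [-0.71787161 -0.74505152  0.05918238]
```

View pics/s2.png

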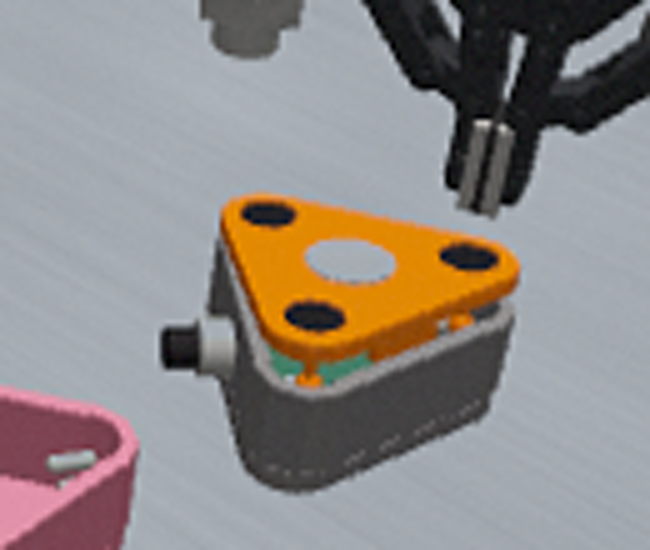

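B's dot dropped and stays down, at (267,214) in the crop. I press A.

Request:
jog_arm:
  targets:
    - [[0.05, 0.06, 0.5], [0, 0, 0], 0]
    - [[0.05, 0.06, 0.8], [0, 0, 0], 0]
    - [[0.05, 0.06, 0.95], [0, 0, 0], 0]
    - [[0.05, 0.06, 1.05], [0, 0, 0], 0]
    - [[0.05, 0.06, 1.15], [0, 0, 0], 0]
    - [[0.05, 0.06, 1.25], [0, 0, 0], 0]
    - [[0.05, 0.06, 1.3], [0, 0, 0], 0]

```text
time: 5.2
tool_pos: [0.6112, -0.2266, 0.0555]
tool_rot: [0.001, 0.988, 0.152, 0.001]
contact_force: [-0.0, -0.6, 6.8]
gripper_width: -0.002
grasp_force: 3.6
```

Request:
jog_arm:
  targets:
    - [[0, 0, 0.06], [0, 0, 0], 0]
    - [[0, 0, 0.12], [0, 0, 0], 0]
    - [[0, 0, 0.16], [0, 0, 0], 0]
    - [[0, 0, 0.16], [0, 0, 0], 0]

```text
time: 5.7
tool_pos: [0.6114, -0.2268, 0.0549]
tool_rot: [0.001, 0.988, 0.152, 0.0]
contact_force: [-7.1, 2.3, 18.2]
gripper_width: -0.001
grasp_force: 8.8
```

Request:
jog_arm:
  targets:
    - [[0, 0, -0.8], [0, 0, 0], 0]
    - [[0, 0, -1.5], [0, 0, 0], 0]
    - [[-1.3, -0.8, -1.5], [0, 0, 0], 0]
    - [[-2.58, -1.59, -1.5], [0, 0, 0], 0]
    - [[-2.58, -1.59, -1.5], [0, 0, 0], 0]
    - [[-2.58, -1.59, -1.5], [0, 0, 0], 0]

```text
time: 6.45
tool_pos: [0.5378, -0.2078, 0.089]
tool_rot: [0.0, 0.988, 0.152, 0.001]
contact_force: [1.1, -0.4, 0.3]
gripper_width: -0.002
grasp_force: 0.0
```

Run:
```python
from h import *
p,d=grab_frame('side');cv2.imwrite('pics/s3.png',cv2.resize(cv2.cvtColor(p,cv2.COLOR_RGB2BGR)[170:280,290:420],None,fx=5,fy=5,interpolation=cv2.INTER_CUBIC))
print(state()['tool_pos'],state()['contact_force'])
```

```text
[ 0.53814022 -0.20794288  0.08909549] [ 0.21145987  0.0362162  -0.47849358]
```

View pics/s3.png

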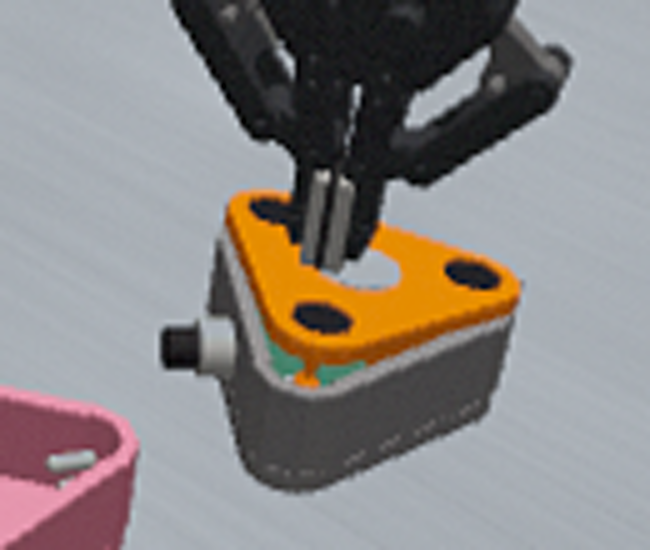

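A and B are down and C, at (323,318) in the crop, is still up. I press C.

Request:
jog_arm:
  targets:
    - [[0, 0, 0.5], [0, 0, 0], 0]
    - [[0, 0, 0.8], [0, 0, 0], 0]
    - [[0, 0, 1.0], [0, 0, 0], 0]
    - [[0, 0, 1.15], [0, 0, 0], 0]
    - [[0, 0, 1.25], [0, 0, 0], 0]
    - [[0, 0, 1.35], [0, 0, 0], 0]
    - [[0, 0, 1.42], [0, 0, 0], 0]
    - [[0, 0, 1.48], [0, 0, 0], 0]

```text
time: 7.5
tool_pos: [0.5372, -0.2075, 0.053]
tool_rot: [-0.0, 0.988, 0.152, -0.0]
contact_force: [-7.5, 2.8, 16.1]
gripper_width: -0.003
grasp_force: 8.0
```

Request:
jog_arm:
  targets:
    - [[0, 0, 0.06], [0, 0, 0], 0]
    - [[0, 0, 0.1], [0, 0, 0], 0]
    - [[0, 0, 0.1], [0, 0, 0], 0]

```text
time: 7.88
tool_pos: [0.5372, -0.2076, 0.0529]
tool_rot: [-0.0, 0.988, 0.152, -0.001]
contact_force: [-11.9, 3.9, 24.0]
gripper_width: -0.003
grasp_force: 11.8
```

Home at 53 mm. I lift clear toward the robot's right and check.

Request:
jog_arm:
  targets:
    - [[0, 0, -1], [0, 0, 0], 0]
    - [[0, 0, -3], [0, 0, 0], 0]
    - [[-1, 2, -4], [0, 0, 0], 0]
    - [[-3, 4, -4], [0, 0, 0], 0]
    - [[-4, 6, -4], [0, 0, 0], 0]
    - [[-4, 8, -4], [0, 0, 0], 0]
    - [[-4, 8, -4], [0, 0, 0], 0]
    - [[-4, 8, -4], [0, 0, 0], 0]

```text
time: 8.88
tool_pos: [0.5016, -0.4277, 0.1482]
tool_rot: [-0.001, 0.988, 0.152, -0.0]
contact_force: [0.2, 0.9, 0.5]
gripper_width: -0.003
grasp_force: 0.0
```

Run:
```python
from h import *
p,d=grab_frame('side');cv2.imwrite('pics/s4.png',cv2.resize(cv2.cvtColor(p,cv2.COLOR_RGB2BGR)[170:280,290:420],None,fx=5,fy=5,interpolation=cv2.INTER_CUBIC))
p,d=grab_frame('top')
c=camera_params('top');f=192/np.tan(np.radians(c['fovy']/2));K=np.array([[f,0,c['cx']],[0,f,c['cy']],[0,0,1]])
for u in cv2.projectPoints(np.array([[.61,-.225,.053],[.5885,-.1537,.053],[.5377,-.208,.053]]),c['rvec'],c['tvec'],K,None)[0][:,0]:
    i,j=u.round().astype(int);print(p[j,i],ray('top',u,d=np.median(d[j-1:j+2,i-1:i+2])).round(4))
print(state()['tool_pos'],state()['contact_force'])
```

```text
[34 32 34] [ 0.6103 -0.2254  0.0514]
[38 36 39] [ 0.5887 -0.1539  0.0519]
[37 35 37] [ 0.5379 -0.2085  0.0507]
[ 0.50182092 -0.4269571   0.14866657] [-0.72491767  0.23366662 -0.29994472]
```

View pics/s4.png

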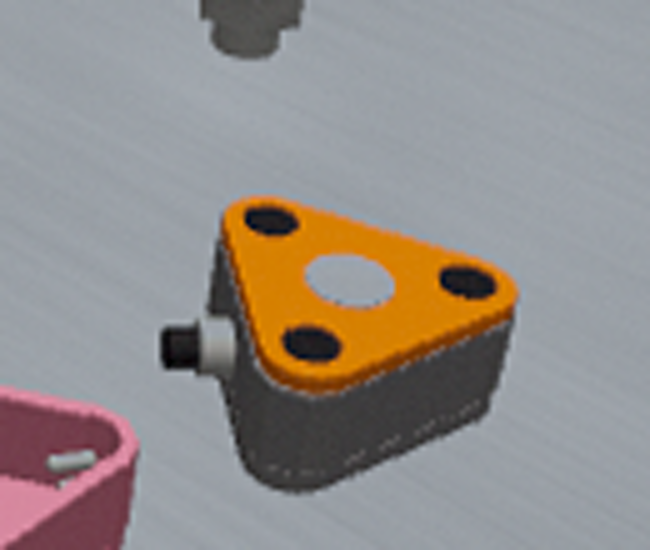

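The cover is flush all round. Its dots at (271,221), (468,283) and (312,343) have each dropped about 9–10 mm.

```bash
python3 -c "
from plant import *
print(job_done())"
```

```text
the job is handed in; nothing more can be done
None
```

The orange cover is pressed home at all three corners, one at a time, and looks flush on its housing all round; I didn't touch the white-covered monitor or the pink look-alike, and the job is handed in at about 9 s (no verdict was returned).

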